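# Slide the bench block under the spring clip of its holder

## Robot

A 6-joint arm with a two-finger parallel gripper is mounted at the origin on a cart in front of the work surface, level with it; the furniture and walls round the work are solid. World frame = base frame: x ahead of the robot, y to its left, z up, the work surface at z = 0. Lengths are in m, angles in rad, forces in N, time in s.
With the tool pointing down it reaches from about 0.2 to 0.875 m from the base axis. Payload 3.4 kg.
Tool frame: the origin (TCP) lies between the finger pads; the fingertips stand 25 mm ahead of it and the grasp point (between the pads) lies 6 mm ahead of it (r.nose_length is the z of the fingertips in the tool frame, in m); z points along the fingers, y is the line along which they close (so a half turn about z gives the same grasp; the last joint's range is limited). The gripper opens to 94 mm and grips with 3 to 60 N. Pads are 16 mm wide; open, the fingers measure 119 mm over their backs; the gripper's body (75 mm by 177 mm) begins 78 mm behind the grasp point.
Start: joints at [-1.411, 0.276, 1.505, -0, 1.361, -0.121], TCP at [0.159, -0.553, 0.203] pointing down, gripper open.
Joint ranges: [-2.89, 2.89], [-0.75, 2.08], [0.22, 2.7], [-1.18, 4.32], [0.11, 2.71], [-2.7, 2.7]. Speed limits (rad/s): [2.57, 2.57, 3.14, 3.14, 3.14, 3.14].

## Interface

Orientations are given as a unit quaternion [w, x, y, z].
In Python, from plant import r, gripper_to, inverse_kinematics, vision, models, telemetry gives the robot as it stands. Calls block until the motion is done:
- r.move_to(position, orientation): joint-space move of the TCP to a pose.
- r.move_l(position, rot=None, vel=0.15, guard=None): straight line of the TCP; rot=None keeps the orientation; vel is the mean speed in m/s. With guard (N) it stops when the force on the tool has changed by that much, and returns True; else False.
- r.movej(angles): joint-space move.
- gripper_to(opening, f_grip=None): finger opening in m; f_grip is the grip in N (None keeps the last); returns when the fingers have stopped.
- r.hold(seconds).
- inverse_kinematics(position, orientation): joint angles nearest the present ones, or None.
- vision.snapshot(name): name is "scene" or "top"; returns the picture (400x640x3 uint8, red, green, blue); there is no depth.
- vision.get_calibration(name): a dict with "fx", "fy", "cx", "cy" (pixels), "D" ([k1, k2, p1, p2, k3] as OpenCV has them; the pictures are not rectified), "position" and "orientation" of the camera in the world. Camera axes: x right, y down, z forward; pixel columns grow to the right and rows downward; lengths in m; the calibration is good to about 2 mm. A picture is of the moment at which its call begins. get_calibration takes no time and is no camera call.
A pose or a line that the arm cannot do raises r.PlanningError and nothing moves.
- r.sign_off(): hands the job in; it is judged then, once.
Trained networks look in the newest picture that a camera, given by its name, has taken for a name from the list of things; names that differ only in an ending like _2 or _b are one class to them, and where a whole thing is asked for, a point or a joint stands for the part that bears it (a point fixed in the world has none). Each returns a list of dicts, best first, with "score" (0 to 1); they miss things now and then, are a little off and sometimes report something else, mostly with a low value. They report only what shows in the picture. A call takes as long as a camera call. They do not tell look-alikes from the thing itself.
- models.boxes_of(thing, camera): "at" ([x, y, z] in m, in world coordinates, good to about 4 mm: the middle of the surface that is visible of it).
- models.regions_of(thing, camera): "pixels" (400x640 bool, what is visible of it).
- models.mark_of(thing, camera): "at" ([x, y, z] in m, in world coordinates, good to about 4 mm: a listed point, or the origin of a listed thing).
Readings, each from a call of its own:
- telemetry.current_t(): time.
- telemetry.current_joints(): joint angles.
- telemetry.current_dq(): joint speeds.
- telemetry.current_joint_efforts(): joint torques, N m.
- telemetry.current_ee_pos(): TCP position.
- telemetry.current_tool_rot(): TCP orientation.
- telemetry.current_wrist_force(): force on the tool from outside, world axes, zero at the start.
- telemetry.current_torque(): the same for the moment, N m.
- telemetry.current_opening(): finger opening in m.
- telemetry.current_finger_force(): force on a finger pad.
Only numpy, scipy, OpenCV 4.12 (cv2) and the standard library are available. Lean on these libraries where they do the work, as an engineer would, in place of code of your own. Each camera call takes 0.05 s, during which the arm holds its last target. There are 200 camera calls.

## Task

Clamp the steel bench block in its holder without ever picking it up: press the holder's long thumb bar down with one fingertip so that the spring clip stands open, and while holding it down push the block along the worktop with the other finger, under the clip, until it is fully home against the end stop. Then let the bar up so that the clip closes on top of the block, and move the hand clear. Leave the other things on the bench where they are.

Things in the scene. Friction and masses are not known exactly. Their poses are not given: they have to be found in the camera images.
- holder: U-shaped aluminium holder, screwed to the worktop; place and yaw vary. No floor: the block slides on the worktop. Origin: on the worktop, exactly where the middle of the block's footprint comes when fully home. +x = push direction, +y = side of the thumb bar. Two smooth guide rails, 12 mm high, inner faces y = +-32, outer +-40 mm, x = -100 to 34 mm, open at the rear. End stop face: x = 30.5 mm.
- clip (a joint): spring clip, hinged along holder x at y = 36, z = 26 mm (hinge at most 32 mm high). 0 = shut, nose 9.5 mm above the worktop (block cannot pass); about 0.25 = nose resting on the 18 mm block; above 0.30 the block passes; 0.45 = bar fully down at its limit, nose about 25 mm up. Smooth metal. A spring shuts it: 3 N on the bar starts it, 9 N holds it fully down.
- clip_bar (a point): middle of the upper face of the clip's thumb bar: flat steel, 22 mm wide, beside the lane, from holder x = -145 to 28 mm; this point is at x = -58 mm. Clip shut: y = 64.5, z = 21 mm, face sloping up outwards (inner edge 16, outer 26 mm high). Fully down: y = 59, z = 9 mm (half the block's height), face level. A fingertip may slide along it.
- clip_nose (a point): underside of the clip's nose, which bars the lane when the clip is shut; the nose reaches from holder x = 8 to 28 mm over the lane's middle (y = -3 to 6 mm). Behind it the lane is open above, so there is room between the rails for the other finger behind the block.
- block (a point): centre (half-way up) of the bench block: plain grey steel bench block, 60 x 60 x 18 mm, about 0.4 kg, lying flat on the worktop between the holder's rails, its centre 45 to 80 mm short of home. Axes along its edges; its x axis starts within a few degrees of the holder's +x. To be pushed on its rear face (holder -x side).
- bench_block: the same steel bench block; this origin is at the centre of its underside, but its axes are skewed 9 degrees to its edges: use the point block for its direction
- spool_0: bystander: spool of gold wire, 43 mm wide, 22 mm high; origin at its underside
- pendant_4: bystander: blue flower pendant 31 x 35 x 5 mm lying flat
- jar_2: bystander: bead jar with a mustard lid, 44 mm wide, 42 mm high, beyond the end stop
- resin_bottle: bystander: small black dropper bottle 25 mm wide, 86 mm high, beyond the end stop
- pendant_5: bystander: blue flower pendant 31 x 32 x 5 mm lying flat beside the thumb bar
- pendant_6: bystander: pink flower pendant 33 x 31 x 5 mm lying flat beside the thumb bar
- pliers_a: bystander: black-handled pliers 108 x 106 x 11 mm lying near the front edge
There are look-alikes about, which are no part of the job. Leave any green look-alike of the bench_block alone.

How it is judged:
By the outcome, as a careful person would: the job done as asked, in the order asked, and still so for the second after the job is handed in, with the robot touching nothing.
It also fails if it takes over 35 s, if anything falls off the work surface, if the arm or the gripper's body presses on something with over 40 N, if the wrist force passes 120 N, or if a joint passes its speed limit or range.

## Working session

There is one attempt and no reset: what is moved stays moved. The work goes in short steps, each a Python script; the robot and the scene stay as the last script left them, time stands still between calls to the robot, and variables do not carry over. Pictures are saved under pics/ and viewed, at most 10 in all, crops included, and the job is handed in when it is done.

```bash
ls; mkdir -p pics
python3 - <<'E'
from plant import r, vision, models, telemetry
import cv2
for c in ("scene","top"):
    im=vision.snapshot(c); cv2.imwrite(f"pics/{c}0.png",im[:,:,::-1])
    k=vision.get_calibration(c); print(c,{a:b for a,b in k.items()})
    for n in ("holder","clip_bar","clip_nose","block"):
        print(n,[(d["at"],round(d["score"],2)) for d in models.mark_of(n,c)][:3])
print(r.nose_length, telemetry.current_t(), telemetry.current_tool_rot(),telemetry.current_opening())
E
```

```text
pics
scene {'fx': 508.2661070521751, 'fy': 508.2661070521751, 'cx': 321.2482506281865, 'cy': 207.42512409130498, 'D': array([0.00680985, 0.        , 0.        , 0.        , 0.        ]), 'position': array([-0.11246615,  0.47857815,  0.47070727]), 'orientation': array([ 0.23566004, -0.42018417,  0.75305112, -0.44813349])}
holder [([0.5855, 0.0228, 0.0001], 0.85)]
clip_bar [([0.5299, 0.0856, 0.0227], 0.97)]
clip_nose [([0.6004, 0.0184, 0.011], 0.84)]
block [([0.3875, 0.1809, 0.0071], 0.93), ([0.483, -0.1641, 0.007], 0.89), ([0.5228, 0.0229, 0.0117], 0.82)]
top {'fx': 415.8896892345599, 'fy': 415.8896892345599, 'cx': 320.9435988407792, 'cy': 195.9060105424284, 'D': array([0.00105546, 0.        , 0.        , 0.        , 0.        ]), 'position': array([0.40471103, 0.02885477, 0.87202484]), 'orientation': array([ 0.06870339, -0.70007483,  0.70830328, -0.05900462])}
holder [([0.5842, 0.0197, 0.0018], 0.74)]
clip_bar [([0.5266, 0.0826, 0.0256], 0.77)]
clip_nose []
block [([0.5182, 0.0206, 0.0096], 0.68), ([0.3672, 0.0616, 0.0071], 0.64), ([0.3874, 0.1816, 0.0068], 0.59)]
0.025 0.5 [ 1.45528411e-05  9.90158071e-01  1.39953545e-01 -5.46412572e-06] 0.0938504662968087
```

Run:
```python
import cv2
im=cv2.imread("pics/top0.png"); cv2.imwrite("pics/top0c.png",cv2.resize(im[60:340,200:560],None,fx=2.2,fy=2.1,interpolation=cv2.INTER_CUBIC)[:600,:800])
```

```text
(no output)
```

View pics/top0.png

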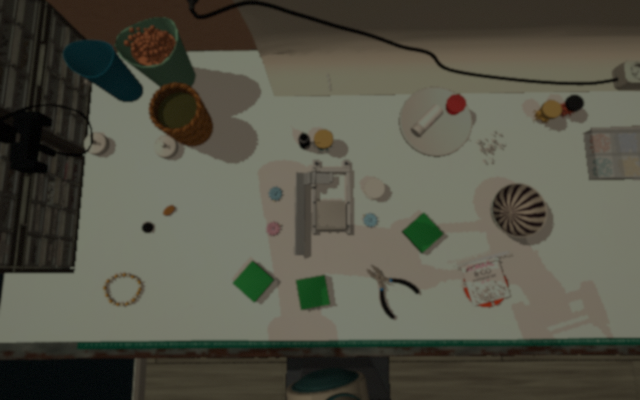

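View pics/scene0.png

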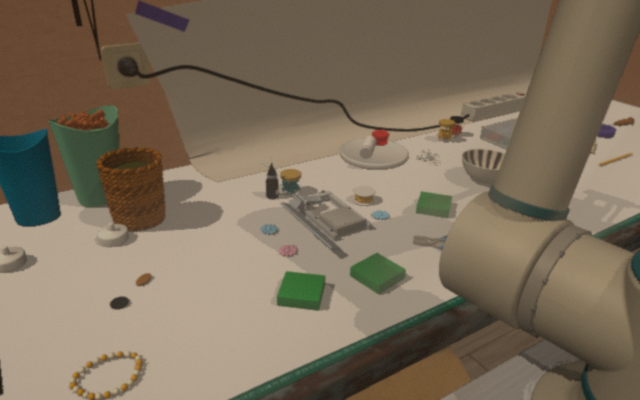

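The top view shows the holder with +x pointing up the image: rails at about columns 313–352, rows 163–234, the bar at columns 295–311, and the grey block at about (331,215). The green blocks are look-alikes. Next I'll measure the yaw and position more closely.

```bash
cat > h.py <<'E'
import numpy as np, cv2
from scipy.spatial.transform import Rotation as R
from plant import r, vision, models, telemetry, gripper_to, inverse_kinematics
def cam(c):
    k=vision.get_calibration(c); K=np.array([[k["fx"],0,k["cx"]],[0,k["fy"],k["cy"]],[0,0,1.]])
    return K,k["D"],np.array(k["position"]),R.from_quat(np.roll(k["orientation"],-1)).as_matrix()
def back(c,uv,z):
    K,D,p,M=cam(c); u=cv2.undistortPoints(np.float64(uv).reshape(-1,1,2),K,D).reshape(-1,2)
    d=np.c_[u,np.ones(len(u))]@M.T
    return p+d*((z-p[2])/d[:,2])[:,None]
def proj(c,P):
    K,D,p,M=cam(c); return cv2.projectPoints(np.float64(P).reshape(-1,1,3),cv2.Rodrigues(M.T)[0],-M.T@p,K,D)[0].reshape(-1,2)
def hw(P,o,yaw):
    P=np.atleast_2d(np.float64(P)); c,s=np.cos(yaw),np.sin(yaw)
    return np.c_[o[0]+c*P[:,0]-s*P[:,1],o[1]+s*P[:,0]+c*P[:,1],P[:,2]]
E
python3 - <<'E'
from h import *
vision.snapshot("top")
for n,z in (("clip_bar",.021),("block",.018),("holder",.012)):
    for d in models.regions_of(n,"top")[:4]:
        v,u=np.nonzero(d["pixels"]); 
        w=back("top",np.c_[u,v],z)[:,:2]; (cx,cy),(a,b),t=cv2.minAreaRect(np.float32(w*1000))
        e,V=np.linalg.eigh(np.cov(w.T)); print(n,round(d["score"],2),len(u),w.mean(0).round(4),(cx,cy,a,b,t),np.degrees(np.arctan2(V[1,1],V[0,1])))
o=np.array([.5848,.0213]); im=cv2.imread("pics/top0.png")
S=6;u0,v0=285,150
cr=cv2.resize(im[v0:v0+112-12,u0:u0+80],None,fx=S,fy=S,interpolation=cv2.INTER_CUBIC)
cr=cv2.convertScaleAbs(cr,alpha=1.5)
cv2.imwrite("pics/crop.png",cr)
E
```

```text
clip_bar 0.98 1079 [0.5452 0.0754] (527.0579223632812, 58.19470977783203, 75.75272369384766, 173.71319580078125, 88.35617065429688) 166.95936728589345
block 0.87 882 [ 0.4833 -0.1657] (483.15093994140625, -165.5541534423828, 60.32982635498047, 62.14435958862305, 40.743385314941406) 104.60048143600184
block 0.78 813 [0.5209 0.0219] (519.67822265625, 21.468883514404297, 58.253170013427734, 60.487491607666016, 89.26354217529297) 160.77184475386005
block 0.78 931 [0.3894 0.1791] (389.4151306152344, 179.454345703125, 61.19760513305664, 61.33312225341797, 48.55718231201172) -177.3532894943506
block 0.73 880 [0.3667 0.0594] (367.24560546875, 59.495697021484375, 59.46974182128906, 60.473854064941406, 9.93449878692627) 125.56877312118169
holder 0.85 1777 [0.5604 0.0525] (540.3438720703125, 38.23334503173828, 114.80687713623047, 199.26145935058594, 89.10366821289062) 156.6312067353363
```

View pics/crop.png

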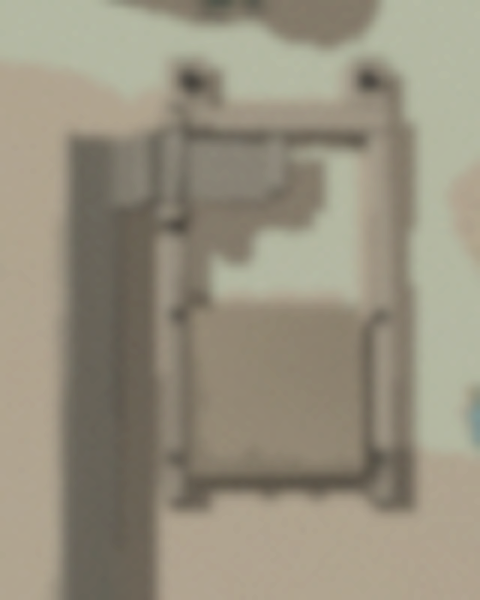

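The crop shows the block square between the rails, its rear edge at about crop row 475. The nose is shut at crop rows 140–200. I'll overlay a wireframe model to check the pose.

Run:
```python
from h import *
S=6;u0,v0=285,150
im=cv2.imread("pics/top0.png"); cr0=cv2.convertScaleAbs(cv2.resize(im[v0:v0+110,u0:u0+75],None,fx=5.4,fy=5.4,interpolation=cv2.INTER_CUBIC),alpha=1.5)
S=5.4
out=[]
for o,yaw in (((.5848,.0213),0.),((.5848,.0213),np.radians(-1))):
    cr=cr0.copy()
    def line(P,col,closed=False):
        q=(proj("top",hw(np.array(P)/1000,o,yaw))-[u0,v0]+.5)*S
        cv2.polylines(cr,[np.int32(q)],closed,col,1)
    for s in (1,-1): line([[-100,32*s,12],[34,32*s,12],[34,40*s,12],[-100,40*s,12]],(0,0,255),True)
    line([[30.5,-32,12],[30.5,32,12]],(255,0,0))
    line([[-145,54.5,16],[28,54.5,16],[28,74.6,26],[-145,74.6,26]],(0,255,0),True)
    line([[-95,-30,18],[-35,-30,18],[-35,30,18],[-95,30,18]],(255,0,255),True)
    out.append(cr)
cv2.imwrite("pics/ov.png",np.hstack(out)[:600,:800]); print(out[0].shape)
```

```text
(594, 405, 3)
```

View pics/ov.png

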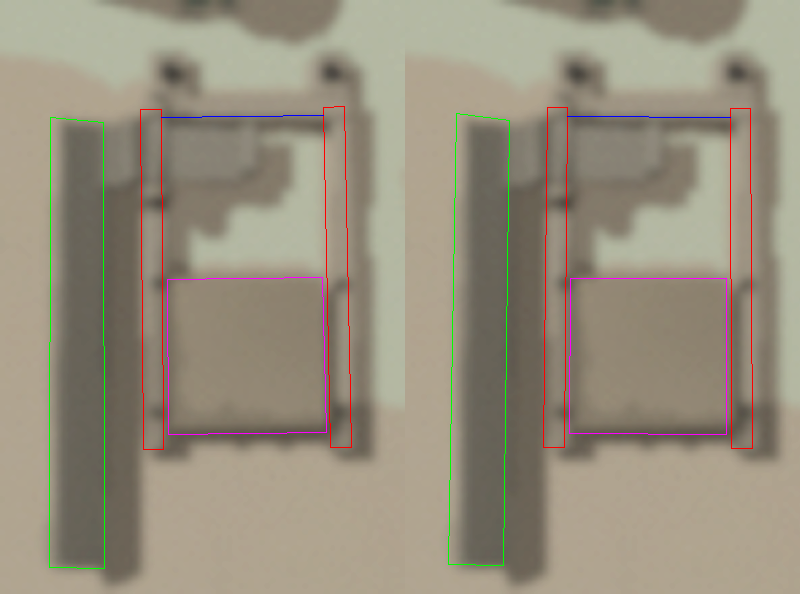

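The -1° overlay matches the direction. The rails sit about 8 px right and 5 px lower in the crop, so the origin is near (0.582, 0.0187) with yaw about -0.7°. The block's rear face is at x ≈ 0.490. I'll approach to above the bar and look.

```bash
cat >> h.py <<'E'
O=np.array([.582,.0187]); YAW=np.radians(-.7); Q=[0,np.cos(YAW/2),np.sin(YAW/2),0]
def tcp(x,y,tip): return hw([x/1000,y/1000,tip/1000+.025],O,YAW)[0]
def st(s): print(s,round(telemetry.current_t(),2),telemetry.current_ee_pos().round(4) if hasattr(telemetry.current_ee_pos(),'round') else telemetry.current_ee_pos(),np.round(telemetry.current_wrist_force(),1))
E
python3 - <<'E'
from h import *
gripper_to(.050)
r.move_to(tcp(-110,30,80),Q); st("above")
r.move_l(tcp(-110,30,33)); st("low")
for c in ("scene","top"): 
    im=vision.snapshot(c); cv2.imwrite(f"pics/{c}1.png",im[:,:,::-1])
im=cv2.imread("pics/scene1.png"); cv2.imwrite("pics/s1c.png",cv2.resize(im[140:290,230:430],None,fx=4,fy=4,interpolation=cv2.INTER_CUBIC))
print(telemetry.current_opening())
E
```

```text
above 3.96 [0.4728 0.0494 0.1051] [0.6 0.7 0.2]
low 4.42 [0.4725 0.0497 0.058 ] [-0.1  0.6 -0.2]
0.05037653722906722
```

View pics/s1c.png

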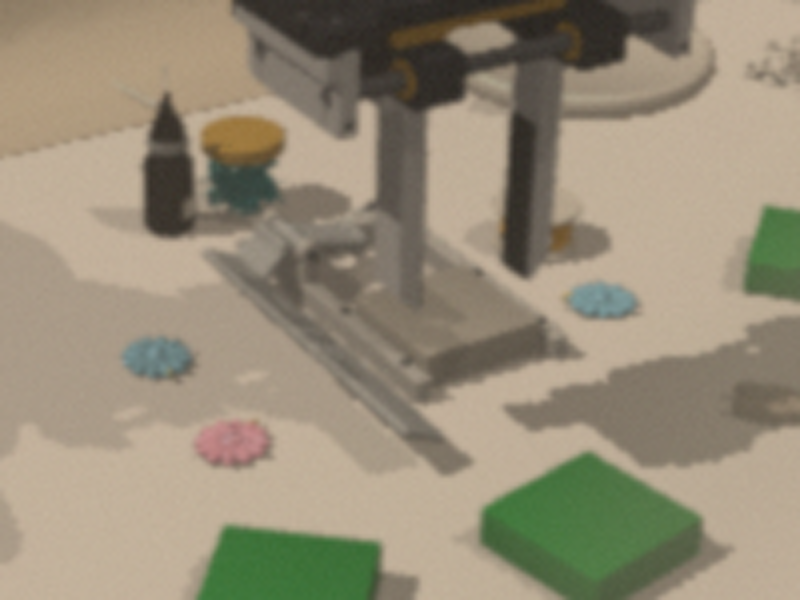

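The picture shows both fingers above the lane, with the left fingertip at crop (405,305), i.e. full-image (331,216). The right fingertip is at crop (522,270). They look farther along than planned, so I'll compare with projections.

Run:
```python
from h import *
st("")
P=hw(np.array([[-110,61,33],[-110,-1,33],[-95,30,18],[-95,-30,18],[-145,70,24],[-65,0,18]])/1000,O,YAW)
print(P.round(3)); print(((proj("scene",P)-[230,140])*4).round())
print(telemetry.current_joints(),telemetry.current_tool_rot(),Q)
im=cv2.imread("pics/top1.png"); cv2.imwrite("pics/t1c.png",cv2.resize(im[130:280,230:430],None,fx=4,fy=4,interpolation=cv2.INTER_CUBIC))
```

```text
4.53 [0.4734 0.0498 0.0589] [ 0.7 -0.2 -0.4]
[[ 0.473  0.081  0.033]
 [ 0.472  0.019  0.033]
 [ 0.487  0.05   0.018]
 [ 0.487 -0.01   0.018]
 [ 0.438  0.09   0.024]
 [ 0.517  0.019  0.018]]
[[396. 362.]
 [519. 324.]
 [437. 357.]
 [551. 322.]
 [423. 428.]
 [456. 309.]]
[-4.15188753e-02  2.60166417e-01  1.92860871e+00 -4.89538378e-05
  9.50889080e-01  1.54189285e+00] [ 5.38682560e-05  9.99979731e-01 -6.29345394e-03  9.62921926e-04] [0, np.float64(0.9999813422410571), np.float64(-0.006108614390678361), 0]
```

View pics/t1c.png

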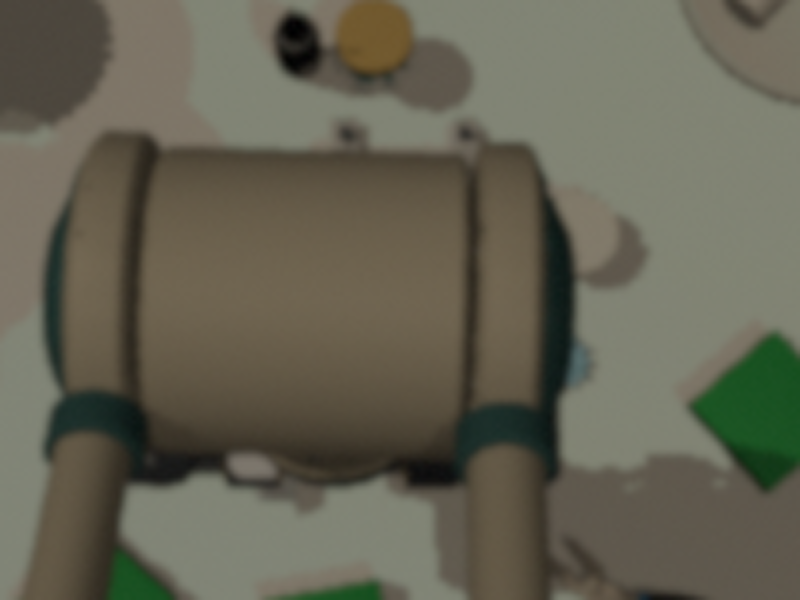

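Run:
```python
from h import *
im=vision.snapshot("scene")[:,:,::-1].copy(); st("")
for z in (.033,.058): print(z,back("scene",[[230+405/4,140+305/4],[230+522/4,140+270/4]],z).round(3))
P=hw(np.array([[-110,61,33],[-110,-1,33],[-110,61,58],[-110,-1,58],[-110,61,100],[-110,-1,100]])/1000,O,YAW)
c=cv2.resize(im[100:250,230:430],None,fx=4,fy=4,interpolation=cv2.INTER_CUBIC)
for i,q in enumerate((proj("scene",P)-[230,100])*4): cv2.circle(c,tuple(int(a) for a in q),4,[(0,0,255),(255,0,0),(0,255,0)][i//2],-1)
cv2.imwrite("pics/s2c.png",c)
```

```text
4.58 [0.4734 0.0499 0.059 ] [-0.6  0.6  0.1]
0.033 [[ 0.51   0.052  0.033]
 [ 0.509 -0.01   0.033]]
0.058 [[0.474 0.076 0.058]
 [0.474 0.018 0.058]]
```

View pics/s2c.png

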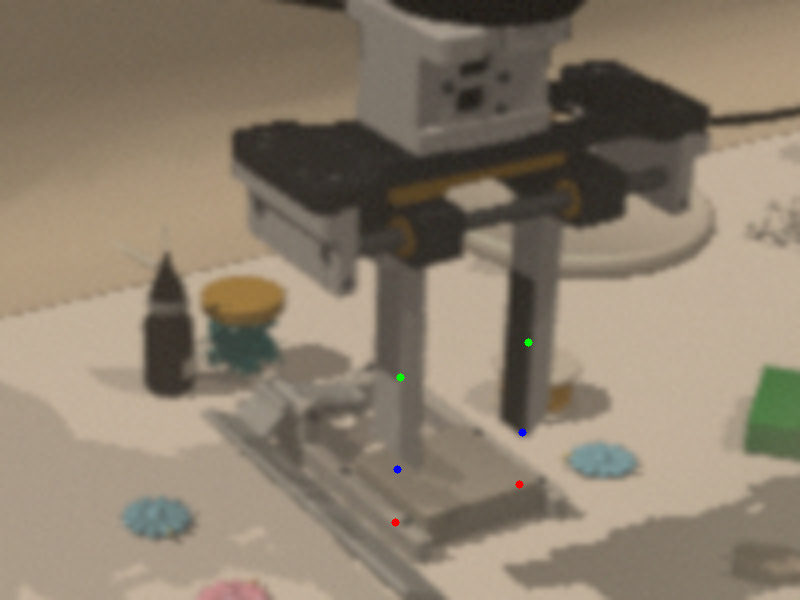

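The fingertips, at crop (397,465) and (522,430), match the blue marks at x = 0.474 and height 58 mm. They don't match the 33 mm I expected, so either the tip offset is really about 0 or something else is off. A guarded descent onto the bar will settle the height.

Run:
```python
from h import *
st("start")
for tip in (28,22,16,10,4,-2,-6):
    h=r.move_l(tcp(-110,30,tip),vel=.03,guard=3); st((tip,h))
    if h: break
r.hold(.2); st("held"); vision.snapshot("scene")
print(models.mark_of("clip_bar","scene")[:1],models.mark_of("clip_nose","scene")[:1])
```

```text
start 4.58 [0.4734 0.0499 0.059 ] [-0.6  0.6  0.1]
(28, False) 4.89 [0.4723 0.0501 0.053 ] [-0.   0.2  0.3]
(22, False) 5.24 [0.4721 0.0501 0.0467] [0.3 0.3 0.1]
(16, False) 5.59 [0.4721 0.0501 0.0407] [-0.4 -0.1  0.9]
(10, False) 5.94 [0.4721 0.0501 0.0348] [ 0.3  1.1 -1. ]
(4, False) 6.29 [0.4721 0.05   0.0287] [0.4 0.4 0.7]
(-2, False) 6.64 [0.4721 0.0501 0.0227] [-0.   0.8 -0.1]
(-6, False) 6.92 [0.4722 0.05   0.0188] [-1.1  0.8 -0. ]
held 7.12 [0.4724 0.05   0.019 ] [ 0.5 -1.   0.1]
[{'at': [0.5285, 0.086, 0.0194], 'score': 0.81}] []
```

Run:
```python
from h import *
im=vision.snapshot("scene")[:,:,::-1]
cv2.imwrite("pics/s3c.png",cv2.resize(im[130:250,260:420],None,fx=5,fy=5,interpolation=cv2.INTER_CUBIC))
```

```text
(no output)
```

View pics/s3c.png

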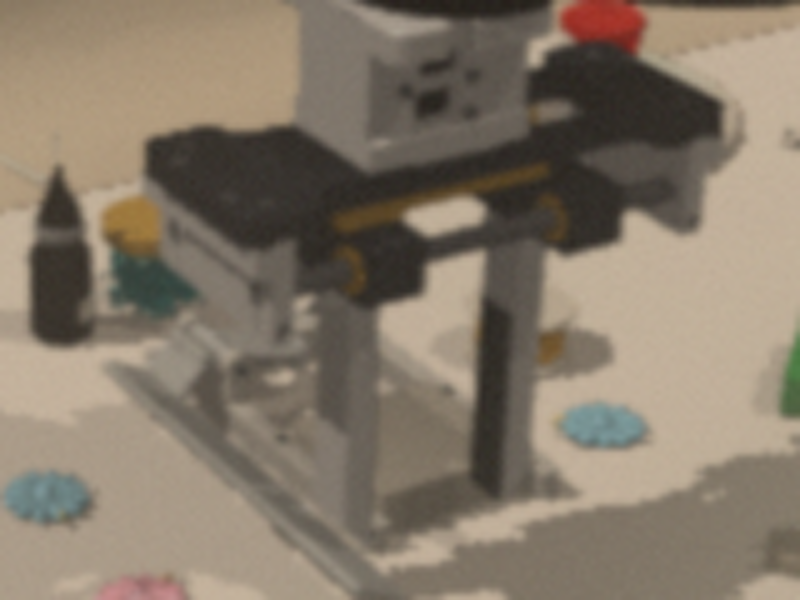

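The left fingertip, at crop (355,540), is at the bar surface with the right finger behind the block, so the tips really are at about TCP height. I'll keep descending under guard.

Run:
```python
from h import *
for tip in (-8,-10,-12,-14):
    h=r.move_l(tcp(-110,30,tip),vel=.02,guard=2.5); r.hold(.15)
    f=np.mean([telemetry.current_wrist_force() for _ in range(10)],0); st((tip,h,f.round(2)))
    if h: break
```

```text
(-8, False, array([-0.38, -0.44, -0.44])) 7.72 [0.4724 0.05   0.017 ] [-0.4 -0.4 -0.4]
(-10, False, array([-0.15, -0.03, -0.12])) 8.12 [0.4724 0.05   0.015 ] [-0.2 -0.  -0.1]
(-12, False, array([ 0.07, -0.41,  4.49])) 8.53 [0.4728 0.05   0.0133] [ 0.1 -0.4  4.5]
(-14, False, array([-0.62, -3.16,  7.93])) 8.93 [0.4728 0.0492 0.0116] [-0.6 -3.2  7.9]
```

Run:
```python
from h import *
T=lambda:np.mean([telemetry.current_torque() for _ in range(10)],0).round(3)
print("torque",T())
r.move_l(tcp(-110,30,0),vel=.06); r.move_l(tcp(-110,36,0),vel=.06); r.hold(.1); print("free",T()); st("")
for tip in (-3,-5,-7,-9,-11,-13):
    r.move_l(tcp(-110,36,tip),vel=.03); r.hold(.1)
    f=np.mean([telemetry.current_wrist_force() for _ in range(10)],0); st((tip,f.round(2),T()))
    if f[2]>6: break
vision.snapshot("scene")
print(models.mark_of("clip_bar","scene")[:1],models.mark_of("block","scene")[:3])
```

```text
torque [-0.437  0.174  0.038]
free [ 0.017 -0.022 -0.034]
 9.66 [0.4722 0.0562 0.0248] [ 0.4 -0.1 -0.1]
(-3, array([-0.21,  0.32, -0.34]), array([-0.032,  0.017,  0.049])) 10.01 [0.4724 0.056  0.0219] [-0.2  0.3 -0.3]
(-5, array([-0.66, -0.53, -0.35]), array([ 0.04 ,  0.029, -0.046])) 10.36 [0.4725 0.056  0.02  ] [-0.7 -0.5 -0.3]
(-7, array([-0.55, -0.58,  0.  ]), array([0.033, 0.004, 0.044])) 10.71 [0.4724 0.056  0.018 ] [-0.6 -0.6  0. ]
(-9, array([-0.19, -0.43,  2.58]), array([ 0.017, -0.006, -0.026])) 11.06 [0.4729 0.056  0.0163] [-0.2 -0.4  2.6]
(-11, array([ 1.05, -4.86,  5.09]), array([-0.5  , -0.029,  0.04 ])) 11.41 [0.4729 0.0556 0.0142] [ 1.  -4.9  5.1]
(-13, array([ 0.14, -4.43,  7.84]), array([-0.818, -0.003, -0.004])) 11.76 [0.4729 0.055  0.0124] [ 0.1 -4.4  7.8]
[{'at': [0.531, 0.0877, 0.0189], 'score': 0.84}] [{'at': [0.3858, 0.1785, 0.0057], 'score': 0.96}, {'at': [0.5232, 0.023, 0.009], 'score': 0.92}, {'at': [0.4846, -0.1672, 0.0061], 'score': 0.86}]
```

The contact height rises about 0.45 mm per mm outward, which matches the bar's sloped face, so I am on the bar. Pressing on until the force steps up will locate the fully-down limit.

Run:
```python
from h import *
for tip in range(-15,-27,-1):
    r.move_l(tcp(-110,35,tip),vel=.03)
    f=np.mean([telemetry.current_wrist_force() for _ in range(10)],0); print(tip,f.round(2),np.round(telemetry.current_ee_pos(),4))
    if f[2]>17: break
print(telemetry.current_t())
im=vision.snapshot("scene")[:,:,::-1]
print([(n,models.mark_of(n,"scene")[:1]) for n in ("clip_bar","clip_nose")])
cv2.imwrite("pics/s4c.png",cv2.resize(im[130:250,260:420],None,fx=5,fy=5,interpolation=cv2.INTER_CUBIC))
```

```text
-15 [-1.1  -5.6   8.87] [0.4729 0.0541 0.0106]
-16 [-0.39 -6.77 11.03] [0.473  0.0537 0.0098]
-17 [-0.76 -7.45 11.81] [0.473  0.0533 0.009 ]
-18 [-2.49 -8.63 14.01] [0.473  0.0529 0.0082]
-19 [-2.48 -9.7  15.82] [0.4731 0.0524 0.0074]
-20 [ -3.72 -11.92  18.76] [0.4731 0.052  0.0067]
13.4083
[('clip_bar', [{'at': [0.5282, 0.0817, 0.0107], 'score': 0.92}]), ('clip_nose', [{'at': [0.5857, 0.0227, 0.0008], 'score': 0.16}])]
```

View pics/s4c.png

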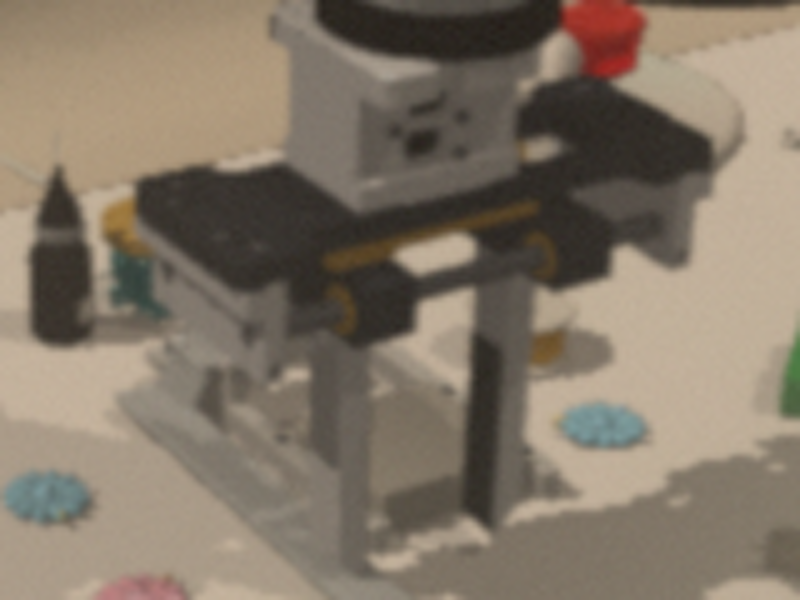

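The bar is now nearly flat under the finger (its face shows wide at crop (120–350, 380–590)), and its mark is at z ≈ 11 mm. The inward side force of 12 N comes from the bar swinging inward. I'll follow it in y to relieve that, then recheck.

Run:
```python
from h import *
F=lambda:np.mean([telemetry.current_wrist_force() for _ in range(10)],0).round(1)
print(back("scene",[[260+355/5,130+573/5],[260+497/5,130+525/5]],.008).round(4))
for y,t in ((32,-20),(30,-20),(30,-21)):
    r.move_l(tcp(-110,y,t),vel=.05); r.hold(.1); print(y,t,F(),np.round(telemetry.current_ee_pos(),4))
vision.snapshot("scene")
print(telemetry.current_t(),[(n,models.mark_of(n,"scene")[:1]) for n in ("clip_bar","clip_nose","block")])
```

```text
[[0.4676 0.0794 0.008 ]
 [0.4678 0.0211 0.008 ]]
32 -20 [-1.6 -4.  13.6] [0.4729 0.0512 0.0062]
30 -20 [-0.9  0.4 10.8] [0.4728 0.0506 0.0059]
30 -21 [-2.8 -0.6 18. ] [0.4729 0.0506 0.0056]
14.6583 [('clip_bar', [{'at': [0.5278, 0.0814, 0.0107], 'score': 0.97}]), ('clip_nose', [{'at': [0.5314, 0.0806, 0.0103], 'score': 0.62}]), ('block', [{'at': [0.3664, 0.0575, 0.0096], 'score': 0.82}])]
```

Pressing another 1 mm raises the force from 10.8 to 18 N, so the bar is at its limit (TCP z ≈ 5.8 mm). Now I'll push, guarded near the stop.

Run:
```python
from h import *
F=lambda:np.mean([telemetry.current_wrist_force() for _ in range(10)],0).round(1)
z=-20.5
for x in (-95,-75,-55,-47):
    h=r.move_l(tcp(x,30,z),vel=.04,guard=15); print(x,h,F(),np.round(telemetry.current_ee_pos(),4))
    if h: break
else:
    for x in (-44,-41,-39,-37,-35,-33,-31,-29):
        r.move_l(tcp(x,30,z),vel=.03,guard=15); f=F(); print(x,f,np.round(telemetry.current_ee_pos(),4))
        if f[0]<-14: break
print(telemetry.current_t())
vision.snapshot("scene"); print(models.mark_of("block","scene")[:4],models.mark_of("clip_bar","scene")[:1])
```

```text
-95 True [-2.8 -0.7 13.1] [0.4729 0.0506 0.0058]
15.1
[{'at': [0.3864, 0.1782, 0.0088], 'score': 0.92}, {'at': [0.5242, 0.0189, 0.0114], 'score': 0.86}, {'at': [0.3666, 0.0575, 0.0126], 'score': 0.84}, {'at': [0.4826, -0.1651, 0.0074], 'score': 0.78}] []
```

The guard tripped at once and nothing moved. I'll use short steps with my own force check instead.

Run:
```python
from h import *
F=lambda:np.mean([telemetry.current_wrist_force() for _ in range(10)],0).round(1)
z=-20.3
for x in (-106,-102,-98,-93,-88,-82,-76,-70,-64,-58,-53,-48,-45,-42,-40):
    r.move_l(tcp(x,30,z),vel=.05); f=F(); print(x,f,np.round(telemetry.current_ee_pos(),4))
    if f[0]<-12 or f[2]>26 or f[2]<6: break
print(telemetry.current_t())
```

```text
-106 [-6.4 -0.3 18.8] [0.4731 0.0506 0.0055]
-102 [-11.4  -0.5  23.1] [0.4733 0.0506 0.0053]
-98 [-17.5  -1.7  28.5] [0.4735 0.0506 0.0051]
16.0
```

Friction plus arm coupling locked the finger, because Fz climbed as I pushed. I'll ease the bar just off its limit (TCP z ≈ 7 mm) and keep that height with feedback while pushing.

```bash
cat >> h.py <<'E'
def F(): return np.mean([telemetry.current_wrist_force() for _ in range(10)],0).round(1)
def ee(): return np.mean([telemetry.current_ee_pos() for _ in range(5)],0)
def hx(p): c,s=np.cos(YAW),np.sin(YAW); d=p[:2]-O; return 1000*(c*d[0]+s*d[1])
E
python3 - <<'E'
from h import *
r.move_l(tcp(-110,30,-19),vel=.08)
z=-18.8; x=-110
print(F(),ee().round(4))
while x<-70:
    x+=4; r.move_l(tcp(x,30,z),vel=.06); f=F(); p=ee(); print(x,round(z,1),f,round(hx(p),1),(p*1000).round(1)[1:])
    z=np.clip(z+.7*(7.0-p[2]*1000),-21,-10)
    if f[0]<-20 or f[2]>26: break
print(telemetry.current_t())
E
```

```text
[-0.9 -0.3  8.8] [0.4718 0.0508 0.0068]
-106 -18.8 [-5.1 -1.8 11.7] -109.6 [50.4  6.1]
-102 -18.2 [-5.7 -1.4 10.1] -106.7 [50.6  6.4]
-98 -17.8 [-5.4 -1.1  9.6] -102.9 [50.6  6.7]
-94 -17.6 [-6.5  0.1  9.4] -99.4 [50.5  6.8]
-90 -17.4 [-10.3  -0.5  11.6] -97.8 [50.5  6.7]
-86 -17.2 [-9.8 -1.2  9.8] -93.6 [50.4  6.8]
-82 -17.1 [-8.9 -0.4 10.2] -89.4 [50.4  6.9]
-78 -17.0 [-8.8 -0.3  9.2] -85.3 [50.3  7. ]
-74 -16.9 [-8.4 -0.6  9.3] -81.5 [50.3  7. ]
-70 -16.9 [-9.4 -0.6  9.3] -77.6 [50.2  7. ]
18.8
```

It slides. The block was picked up at x ≈ -98. Carrying on to the stop.

Run:
```python
from h import *
z=-16.9; x=-70
while x<-18:
    x+=4 if x<-42 else 2; r.move_l(tcp(x,30,z),vel=.07); f=F(); p=ee(); print(x,round(z,1),f,round(hx(p),1),(p*1000).round(1)[1:])
    z=np.clip(z+.7*(7.0-p[2]*1000),-21,-10)
    if f[0]<-20 or f[2]>26: break
print(telemetry.current_t())
vision.snapshot("scene"); print([(m["at"],m["score"]) for m in models.mark_of("block","scene")[:4]])
```

```text
-66 -16.9 [-9.4 -0.2  9.7] -73.4 [50.2  7. ]
-62 -16.9 [-8.9  0.3  9.4] -69.4 [50.1  7. ]
-58 -16.9 [-9.9 -1.2  9.4] -65.5 [50.1  7. ]
-54 -16.9 [-8.9 -1.7  9.1] -61.5 [50.  7.]
-50 -16.9 [-9.8 -0.9  9.8] -57.5 [50.  7.]
-46 -17.0 [-8.7 -0.5  8.6] -53.3 [49.9  7. ]
-42 -17.0 [-10.   -0.8   9.5] -49.3 [49.8  7. ]
-40 -17.0 [-9.9 -0.8 10.8] -47.9 [49.8  7. ]
-38 -17.0 [-10.1  -1.1   9.1] -45.7 [49.8  7. ]
-36 -17.0 [-9.3 -1.  10. ] -43.8 [49.8  7. ]
-34 -17.0 [-9.7 -0.9 10.4] -41.7 [49.7  7. ]
-32 -17.0 [-9.9 -1.  10.2] -39.8 [49.7  7. ]
-30 -17.0 [-12.1  -0.3  12.3] -38.9 [49.8  7. ]
-28 -17.0 [-14.8  -0.6  15.3] -38.9 [49.8  7. ]
-26 -17.0 [-17.9  -0.8  17.4] -38.9 [49.8  7. ]
-24 -16.9 [-21.1  -1.   20.8] -38.8 [49.8  7. ]
22.8
[([0.3847, 0.1787, 0.0037], 0.97), ([0.5829, 0.021, 0.0073], 0.93), ([0.4863, -0.1657, 0.0111], 0.93), ([0.3648, 0.0576, 0.0094], 0.89)]
```

It stopped firmly at finger x = -38.9 (expected about -38), with the block mark at 0.583, so the block is home. Now I'll back off the block slightly, let the bar up and move clear.

Run:
```python
from h import *
r.move_l(tcp(-38,30,-18),vel=.1); r.move_l(tcp(-47,30,-18.5),vel=.1); print(F(),hx(ee()),ee())
r.move_l(tcp(-47,31,0),vel=.04); print(F())
r.move_l(tcp(-47,31,70),vel=.15); 
r.move_l(tcp(-200,31,110),vel=.3); print(telemetry.current_t())
im=vision.snapshot("top")[:,:,::-1]; im2=vision.snapshot("scene")[:,:,::-1]
for c in ("scene","top"):
  print([(n,[m["at"] for m in models.mark_of(n,c)[:4]]) for n in ("block","clip_nose","clip_bar")])
a=cv2.resize(im[150:250,285:365],(400,500),interpolation=cv2.INTER_CUBIC); b=cv2.resize(im2[170:270,260:340],(400,500),interpolation=cv2.INTER_CUBIC)
cv2.imwrite("pics/fin.png",cv2.convertScaleAbs(np.hstack([a,b]),alpha=1.3))
```

```text
[1.9 0.1 7.6] -44.54954502070732 [0.5378302  0.05005278 0.00785728]
[-0.2 -0.4 -0.2]
25.35
[('block', [[0.4856, -0.1661, 0.0063], [0.3675, 0.0587, 0.0088], [0.385, 0.1801, 0.0044], [0.5839, 0.0202, 0.0072]]), ('clip_nose', [[0.6022, 0.016, 0.0227]]), ('clip_bar', [[0.5318, 0.0852, 0.0143]])]
[('block', [[0.4806, -0.1686, 0.0092], [0.5851, 0.0244, 0.0108]]), ('clip_nose', [[0.6028, 0.0193, 0.0175]]), ('clip_bar', [[0.5285, 0.0795, 0.0187]])]
```

View pics/fin.png

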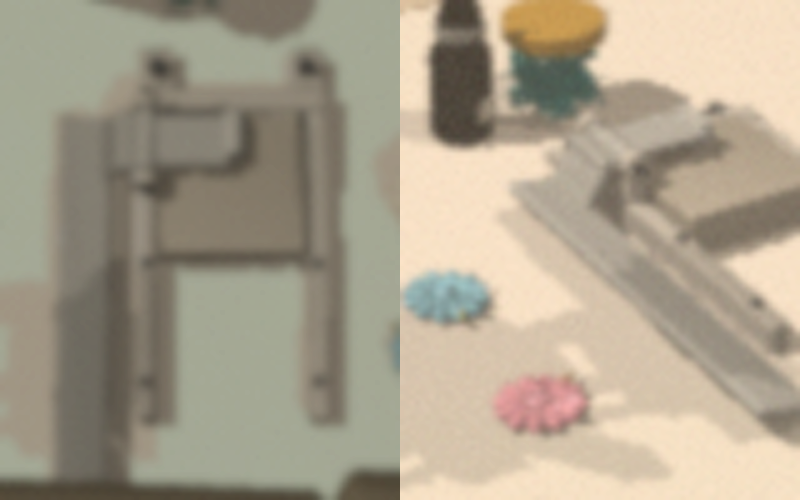

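The picture shows the block flush against the end stop (top crop, front edge at row ~107, rear edge at row ~258), with no gap visible. The clip nose rests on top of it at about (200,140). The bar is up, the hand is clear, and the pendants beside the bar and the jar and bottle beyond the stop look unmoved. Handing in.

```bash
python3 -c "
from plant import r
print(r.sign_off())"
```

```text
the job is handed in; nothing more can be done
None
```

The steel block was pushed fully home against the end stop with the bar held down; the clip is closed on top of it, the hand is clear, and the job was handed in about 25 s into the 35 s limit.

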